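# Roll a swab tube onto the scan line and read its label

## Task

Two capped swab tubes lie on the bed of the flat label reader, one on each side of its scan line. With a light fingertip, roll the larger tube across the bed until it lies along the scan line - rolling it, not dragging or lifting it - and take the finger off; only then press the reader's round key right down to read the label, and release it. Leave the smaller tube and the things around the reader where they are.

Things in the scene. Friction and masses are not known exactly. Their poses are not given: they have to be found in the camera images.
- tube: the larger swab tube: clear, 26 mm thick all along, 94 mm long, 45 g, white cap. Lies 42 to 56 mm left or right of the line, nearly parallel. Origin on its axis at mid-length, 13 mm above the bed; x along the tube, z up at the start (it turns as the tube rolls). A fingertip on top (2 N, no slip) rolls it half as far as it moves itself: use several strokes. Stays where left. Never over 40 N
- small_tube: the smaller swab tube, to be left alone (it may not move by 10 mm): same make, 17 mm in diameter and 64 mm long, lying at the other side of the scan line, its axis 46 to 56 mm from it. Origin on its axis, half-way along; x runs along the tube
- scan_line (a point): middle of the scan line, at bed level: a white line 2.5 x 118 mm on the black window in mid-bed. x along the line (away from the key), y across it, z up. The flat bed, 118 (x) by 168 mm (y), is centred here, 28 mm above the worktop, with lips 6 mm high, 8 mm wide all round. The fixed reader reaches from -117 to +73 mm in x and 98 mm to either side in y
- key_top (a point): centre of the top of the reader's round grey key, 22 mm in diameter, which stands 9 mm proud of its round white collar (38 mm in diameter), on the reader's front strip. When up its top is 49 mm above the worktop
- key (a joint): travel of the key in m: 0 up, 0.005 fully down; it counts as pressed from 0.004. Its spring starts at 1.2 N and takes 4 N when fully down; it comes back up by itself
- specimen_cup: clear specimen cup with screw lid, 58 mm wide, 66 mm high, standing beside the reader; a bystander. Origin at the middle of its underside
- vial_2: glass vial with flip-off cap, 24 mm wide, 51 mm high, standing beside the reader; a bystander. Origin at the middle of its underside
- oximeter: finger oximeter, 33x57 mm, 31 mm high, beside the reader; a bystander. Origin at the middle of its underside
- tape_silk: roll of white tape lying flat, 57 mm wide, 25 mm high, beside the reader; a bystander. Origin at the middle of its underside

How it is judged:
By the outcome, as a careful person would: the job done as asked, in the order asked, and still so for the second after the job is handed in, with the robot touching nothing.
It also fails if it takes over 58 s, if anything falls off the work surface, if the arm or the gripper's body presses on something with over 40 N, if the wrist force passes 120 N, or if a joint passes its speed limit or range.

## Robot

A 7-joint arm with a two-finger parallel gripper is mounted at the origin on a cart in front of the work surface, level with it; the furniture and walls round the work are solid. World frame = base frame: x ahead of the robot, y to its left, z up, the work surface at z = 0. Lengths are in m, angles in rad, forces in N, time in s.
With the tool pointing down it reaches from about 0.425 to 0.95 m from the base axis. Payload 4.7 kg.
Tool frame: the origin (TCP) lies on the centre line of the jaws, within the pads' length; the fingertips stand robot.nose_length ahead of it and the grasp point (between the pads) lies 8 mm behind it (robot.nose_length is the distance from the TCP to the fingertips, in m); z points along the fingers, x is the direction in which the jaws open and shut, and the axes are right-handed (so a half turn about z gives the same grasp; the last joint's range is limited). The gripper opens to 85 mm and grips with 20 to 120 N. Pads are 22 mm wide; open, the fingers measure 114 mm over their backs; the gripper's body (76 mm by 85 mm) begins 54 mm behind the grasp point. The pads swing forward as they close: fully open they stand 13 mm farther back than shut.
Start: joints at [1.13, 0.469, -0.049, 1.532, 0.024, 1.141, -0.082], TCP at [0.27, -0.619, 0.242] pointing down, gripper open.
Joint ranges: [-2.59, 2.59], [-0.33, 1.99], [-1.39, 1.29], [0.1, 2.45], [-1.04, 4.18], [0.21, 1.99], [-2.66, 2.66]. Speed limits (rad/s): [2.57, 2.57, 3.14, 3.14, 3.14, 3.14, 3.14].

## Interface

Orientations are given as [roll, pitch, yaw] about the fixed x, y, z axes, in that order (R = Rz(yaw) Ry(pitch) Rx(roll)).
In Python, from plant import robot gives the robot as it stands. Calls block until the motion is done:
- robot.goto(position, orientation): joint-space move of the TCP to a pose.
- robot.move_straight(position, vel=0.15, attitude=None, contact_N=None): straight line of the TCP; attitude=None keeps the orientation; vel is the mean speed in m/s. With contact_N (N) it stops when the force on the tool has changed by that much, and returns True; else False.
- robot.move_joints(angles): joint-space move.
- robot.grip(opening, strength=None): opening from 0.0 (shut) to 1.0 (fully open); strength is the grip in N (None keeps the last); returns when the fingers have stopped.
- robot.sleep(seconds).
- robot.inverse_kinematics(position, orientation): joint angles nearest the present ones, or None.
- robot.sense(): the state.
- robot.grab_frame(name): name is "side" or "top" or "wrist"; returns a dict with "image" (384x512x3 uint8, red, green, blue), "range_z" (384x512 float32, m along the optical axis (not along the pixel's ray), 0 where there is no reading), "fx", "fy", "cx", "cy" (pixels), "R" (3x3) and "t" (3): a world point X has camera coordinates R X + t. Camera axes: x right, y down, z forward; pixel columns grow to the right and rows downward; lengths in m; the calibration is good to about 2 mm. A picture is of the moment at which its call begins.
A pose or a line that the arm cannot do raises robot.IKError and nothing moves.
- robot.close_job(): hands the job in, once; it reports no verdict.
The state is a dict: "t": time; "joint_pos": joint angles; "joint_velocities": joint speeds; "effort": joint torques, N m; "tcp_pos": TCP position; "tcp_rot": TCP orientation; "wrist_force": force on the tool from outside, world axes, zero at the start; "torque": the same for the moment, N m; "opening": opening from 0.0 (shut) to 1.0 (fully open).
Only numpy, scipy, OpenCV 4.12 (cv2) and the standard library are available. Lean on these libraries where they do the work, as an engineer would, in place of code of your own. Each camera call takes 0.05 s, during which the arm holds its last target.

## Working session

There is one attempt and no reset: what is moved stays moved. The work goes in short steps, each a Python script; the robot and the scene stay as the last script left them, time stands still between calls to the robot, and variables do not carry over. Pictures are saved under pics/ and viewed, and the job is handed in when it is done.

```bash
ls; mkdir -p pics; python3 - <<'E'
from plant import robot
import cv2,numpy as np
for n in("top","side"):
    f=robot.grab_frame(n); cv2.imwrite(f"pics/{n}0.png",f["image"][:,:,::-1]); np.savez(f"{n}0.npz",**f)
    print(n,f["fx"],f["cx"],f["cy"],f["R"],f["t"])
s=robot.sense();print(s, robot.nose_length)
E
```

```text
pics
top 367.70203457515265 252.63920434793033 190.09092849520493 [[-0.06175966 -0.99808969 -0.00164909]
 [-0.97603585  0.06074027 -0.20896086]
 [ 0.20866185 -0.01129578 -0.97792261]] [0.03968218 0.53710601 0.78433324]
side 453.9834737156923 254.44423899736265 188.032050967096 [[-0.8537457  -0.52048103 -0.01475744]
 [-0.26775976  0.46316135 -0.84485873]
 [ 0.44656802 -0.71734305 -0.53478589]] [0.46792485 0.20384981 0.88770374]
{'t': 0.1, 'joint_pos': array([ 1.13008313,  0.46938275, -0.04859858,  1.5335465 ,  0.02408976,
        1.14099884, -0.08229401]), 'joint_velocities': array([ 0.00118596, -0.00174957, -0.0021142 , -0.00300598, -0.00102313,
        0.00105519, -0.00119121]), 'effort': array([ 4.88000787e-04, -5.11510742e+01, -4.71859379e-02, -2.38389158e+01,
        1.07178951e-02,  4.38831354e-03,  9.07865314e-06]), 'tcp_pos': array([ 0.27000482, -0.61810868,  0.24136339]), 'tcp_rot': array([ 3.14154381e+00,  1.74969512e-03, -1.15894983e+00]), 'wrist_force': array([-0.01270032,  0.25359746, -0.61989939]), 'torque': array([-0.0243754 , -0.01188911, -0.01337759]), 'opening': 0.9982826788609629} 0.011
```

View pics/top0.png

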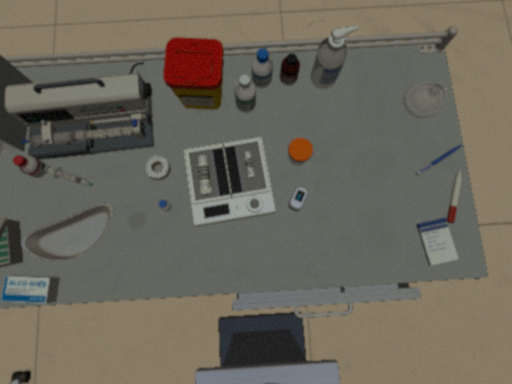

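View pics/side0.png

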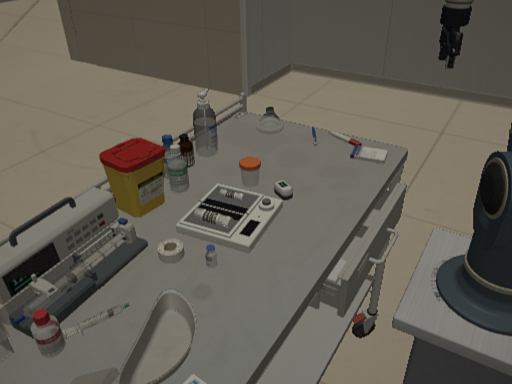

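```bash
cat > h.py <<'E'
import numpy as np,cv2
def px(f,X):
    c=f["R"]@np.asarray(X,float)+f["t"]; return np.array([f["fx"]*c[0]/c[2]+f["cx"],f["fy"]*c[1]/c[2]+f["cy"]])
def w(f,u,v,z):
    d=f["R"].T@np.array([(u-f["cx"])/f["fx"],(v-f["cy"])/f["fy"],1]); o=-f["R"].T@f["t"]
    return o+d*(z-o[2])/d[2]
E
python3 - <<'E'
from h import *
for n,(a,b,c,d) in (("top",(175,130,285,230)),("side",(170,170,300,270))):
    f=dict(np.load(n+"0.npz")); im=f["image"][b:d,a:c,::-1]
    cv2.imwrite(f"pics/{n}0c.png",cv2.resize(im,None,fx=6,fy=6,interpolation=cv2.INTER_CUBIC))
f=dict(np.load("top0.npz"))
print(w(f,227,170,.028),w(f,254,204,.049),w(f,222,147,.028),w(f,233,193,.028))
for p in((204,172),(251,163),(301,150),(299,198),(164,205),(158,167)):print(p,w(f,*p,.04))
E
```

```text
[0.5976135  0.06427567 0.028     ] [0.50748148 0.00515233 0.049     ] [0.656106   0.07366808 0.028     ] [0.54053797 0.05277497 0.028     ]
(204, 172) [0.59280543 0.11799256 0.04      ]
(251, 163) [0.60792427 0.00596977 0.04      ]
(301, 150) [ 0.6326987  -0.11522597  0.04      ]
(299, 198) [ 0.51667181 -0.10017897  0.04      ]
(164, 205) [0.51963107 0.21313228 0.04      ]
(158, 167) [0.6118069  0.22626687 0.04      ]
```

View pics/top0c.png

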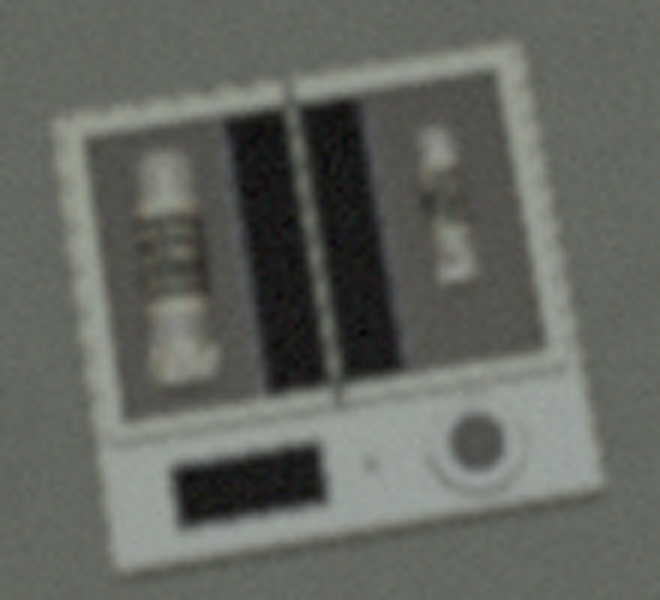

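```bash
python3 - <<'E'
from plant import robot
from h import *
robot.goto([0.59,0.07,0.27],[np.pi,0,0.18-np.pi/2])
robot.grip(0.0,20)
f=robot.grab_frame("wrist"); cv2.imwrite("pics/w1.png",f["image"][:,:,::-1]); np.savez("w1.npz",**f)
s=robot.sense();print(s["t"],s["tcp_pos"],s["tcp_rot"],s["wrist_force"],s["joint_pos"],s["opening"]); print(px(f,[.5976,.064,.028]))
E
```

```text
3.6 [0.58999104 0.07001271 0.27000205] [ 3.14157501e+00 -1.83019787e-05 -1.39075294e+00] [-0.78262905 -0.3186991  -0.56943732] [ 0.25312251  0.37239854 -0.58162505  1.67367781  0.21968019  1.16139856
 -1.77578815] -0.0021093421834202488
[258.9237076  164.43133565]
```

View pics/w1.png

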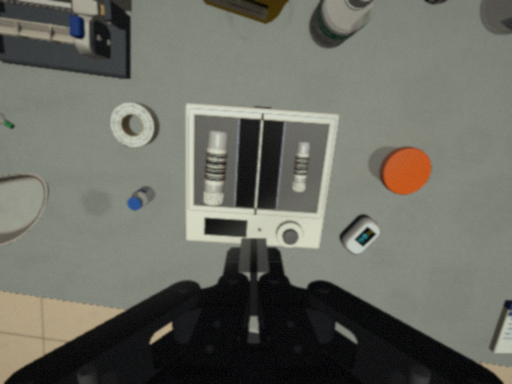

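```bash
python3 - <<'E'
from h import *
f=dict(np.load("w1.npz")); im=f["image"][98:254,178:348,::-1]
cv2.imwrite("pics/w1c.png",cv2.resize(im,None,fx=3.8,fy=3.8,interpolation=cv2.INTER_CUBIC)); print(f["fx"],f["R"],-f["R"].T@f["t"])
E
```

```text
285.62588303661846 [[ 1.78932589e-01 -9.83861267e-01 -3.67360673e-04]
 [-9.39247202e-01 -1.70929872e-01  2.97653612e-01]
 [-2.92912653e-01 -5.29148890e-02 -9.54673867e-01]] [0.66462683 0.08365839 0.40237781]
```

View pics/w1c.png

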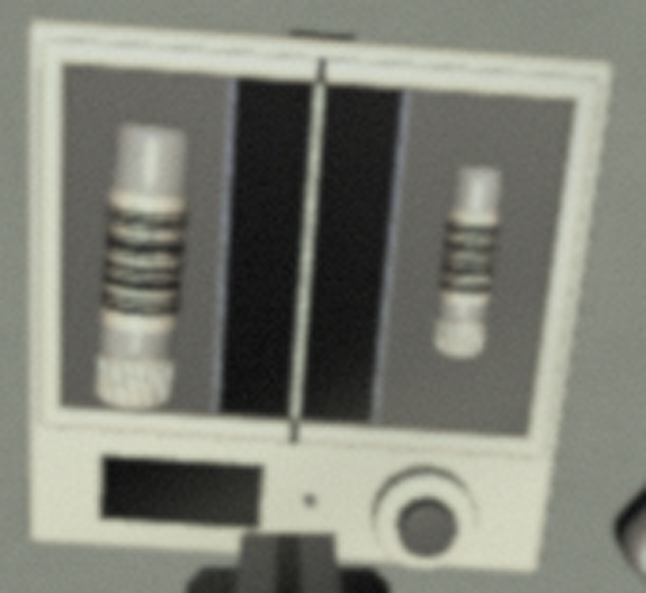

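```bash
python3 - <<'E'
from h import *
f=dict(np.load("w1.npz"))
def W(x,y,z): return w(f,178+(x+.5)/3.8-.5,98+(y+.5)/3.8-.5,z)
def rep(n,a,b,z,):
    A=W(*a,z);B=W(*b,z);d=A-B;print(n,A.round(4),B.round(4),'mid',((A+B)/2).round(4),'len',np.linalg.norm(d).round(4),'yaw',np.arctan2(d[1],d[0]).round(4));return A,B
rep('line',(320,82),(296,418),.028)
rep('winL',(236,82),(217,410),.028)
rep('winR',(405,92),(375,422),.028)
rep('lipback',(46,46),(590,81),.034)
rep('tube',(152,127),(134,405),.041)
rep('small',(480,168),(459,355),.0365)
rep('left',(62,410),(63,66),.034)
rep('corner',(33,22),(609,65),.034)
print('key',W(427,527,.049),'cup')
E
```

```text
line [0.655 0.071 0.028] [0.5373 0.0575 0.028 ] mid [0.5961 0.0642 0.028 ] len 0.1185 yaw 0.1148
winL [0.65   0.0985 0.028 ] [0.5352 0.0863 0.028 ] mid [0.5926 0.0924 0.028 ] len 0.1154 yaw 0.1058
winR [0.6569 0.0425 0.028 ] [0.5409 0.0288 0.028 ] mid [0.5989 0.0357 0.028 ] len 0.1168 yaw 0.1182
lipback [0.6503 0.1607 0.034 ] [ 0.6712 -0.0156  0.034 ] mid [0.6608 0.0726 0.034 ] len 0.1776 yaw 1.6891
tube [0.6317 0.1225 0.041 ] [0.5363 0.1152 0.041 ] mid [0.584  0.1188 0.041 ] len 0.0957 yaw 0.0768
small [0.6376 0.0138 0.0365] [0.5734 0.0061 0.0365] mid [0.6055 0.01   0.0365] len 0.0647 yaw 0.119
left [0.5273 0.1409 0.034 ] [0.6451 0.1546 0.034 ] mid [0.5862 0.1477 0.034 ] len 0.1186 yaw -3.0262
corner [0.6569 0.1657 0.034 ] [ 0.6772 -0.0204  0.034 ] mid [0.667  0.0727 0.034 ] len 0.1872 yaw 1.6796
key [0.51244104 0.00565064 0.049     ] cup
```

```bash
cat >> h.py <<'E'
YL=0.1145; L0=np.array([0.5961,0.0642]); ul=np.array([np.cos(YL),np.sin(YL)]); nl=np.array([-np.sin(YL),np.cos(YL)])
def W(a,s,z): p=L0+a*ul+s*nl; return [p[0],p[1],z]
def stroke(robot,a,s,ds,yaw0,yaw1,zt=None,N=2.0,da=0.,dz=0.):
    """a along, s across of tube; finger starts at s+ds/4, travels ds (toward -n if s>0)"""
    sg=-1
    p=W(a,s-sg*ds/4,0); 
    robot.move_straight(p[:2]+[0.072],vel=0.12,attitude=[np.pi,0,yaw0-np.pi/2])
    f0=robot.sense()["wrist_force"]
    c=robot.move_straight(p[:2]+[0.060],vel=0.012,contact_N=N)
    s1=robot.sense(); z=s1["tcp_pos"][2]
    q=W(a+da,s-sg*ds/4+sg*ds,z+dz)
    robot.move_straight(q,vel=0.035,attitude=[np.pi,0,yaw1-np.pi/2])
    s2=robot.sense()
    robot.move_straight(q[:2]+[z+0.012],vel=0.06)
    print("contact",c,"z",z.round(4),"f0",f0.round(2),"f1",(s1["wrist_force"]-f0).round(2),"f2",(s2["wrist_force"]-f0).round(2),s2["tcp_pos"].round(4),"t",robot.sense()["t"])
E
python3 - <<'E'
from plant import robot
from h import *
p=W(-.0058,.0556+.0045,.085)
robot.goto(p,[np.pi,0,.077-np.pi/2])
stroke(robot,-.0058,.0556,.018,.077,.077,da=-.0005)
for n in("wrist","top","side"):
    f=robot.grab_frame(n); cv2.imwrite(f"pics/{n}2.png",f["image"][:,:,::-1]); np.savez(n+"2.npz",**f)
E
```

```text
contact True z 0.065 f0 [-0.53 -0.04 -0.07] f1 [ 1.35 -1.01  4.05] f2 [-0.6  -0.62  5.02] [0.5847 0.1041 0.065 ] t 6.3
```

View pics/wrist2.png

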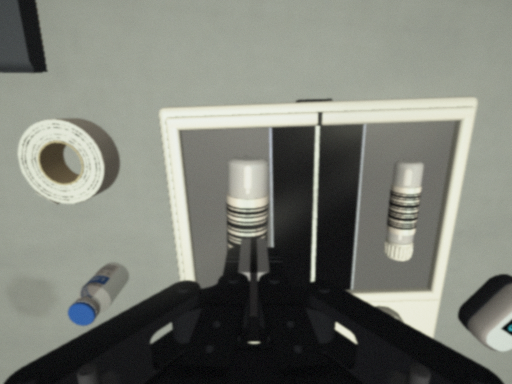

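View pics/top2.png

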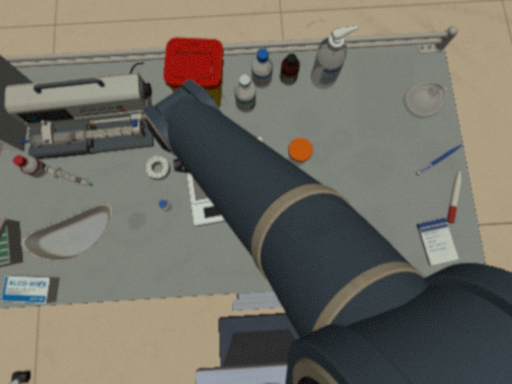

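```bash
cat >> h.py <<'E'
def crop(f,name,a,b,c,d,k):
    cv2.imwrite(name,cv2.resize(f["image"][b:d,a:c,::-1],None,fx=k,fy=k,interpolation=cv2.INTER_CUBIC))
def rel(p): d=np.asarray(p)[:2]-L0; return d@ul,d@nl
E
python3 - <<'E'
from h import *
f=dict(np.load("wrist2.npz")); crop(f,"pics/w2c.png",165,95,365,295,3)
E
```

```text
(no output)
```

View pics/w2c.png

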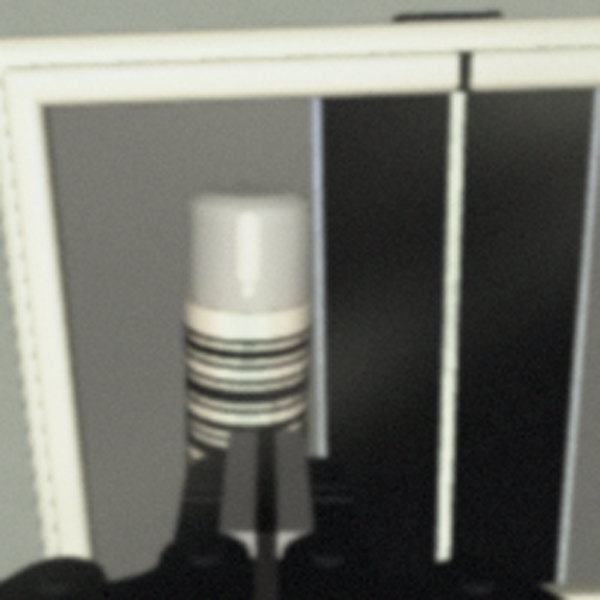

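```bash
python3 - <<'E'
from h import *
f=dict(np.load("wrist2.npz"))
P=lambda x,y,z: w(f,165+(x+.5)/3-.5,95+(y+.5)/3-.5,z)
for n,a,b,z in(("line",(458,95),(442,560),.028),("tube",(248.5,215),(247,430),.041),("L",(189.5,215),(187,400),.041),("R",(308.5,215),(307.5,400),.041)):
    A=P(*a,z);B=P(*b,z);d=A-B;print(n,A.round(4),B.round(4),np.round(rel(A),4),np.round(rel(B),4),'yaw-YL',np.arctan2(d[1],d[0]).round(4)-YL)
A=P(248,195,.041);print('tip',rel(A))
E
```

```text
line [0.654  0.0707 0.028 ] [0.5444 0.0588 0.028 ] [ 0.0583 -0.0002] [-0.052   0.0006] yaw-YL -0.006900000000000003
tube [0.6283 0.1118 0.041 ] [0.5815 0.1089 0.041 ] [0.0374 0.0436] [-0.0094  0.046 ] yaw-YL -0.051000000000000004
L [0.6274 0.1235 0.041 ] [0.5875 0.1221 0.041 ] [0.0379 0.0554] [-0.0019  0.0585] yaw-YL -0.0779
R [0.6292 0.0999 0.041 ] [0.5895 0.0965 0.041 ] [0.037  0.0317] [-0.0029  0.0328] yaw-YL -0.0286
tip (np.float64(0.0414452796191739), np.float64(0.043558586952241136))
```

```bash
python3 - <<'E'
from plant import robot
from h import *
stroke(robot,-.0057,.0458,.02,.070,.095,da=-.0006,N=2)
stroke(robot,-.006,.0358,.02,.095,.120,da=-.0003,N=2)
f=robot.grab_frame("wrist"); np.savez("wrist3.npz",**f)
crop(f,"pics/w3c.png",165,95,365,295,3)
E
```

```text
contact True z 0.065 f0 [ 0.43  0.39 -0.47] f1 [-0.67 -0.79  4.76] f2 [-1.41  0.19  5.74] [0.586  0.0928 0.065 ] t 8.4083
contact True z 0.065 f0 [-0.12  0.45 -0.3 ] f1 [-0.1  -0.61  4.46] f2 [-1.51 -0.35  6.79] [0.5869 0.0831 0.065 ] t 10.3667
```

View pics/w3c.png

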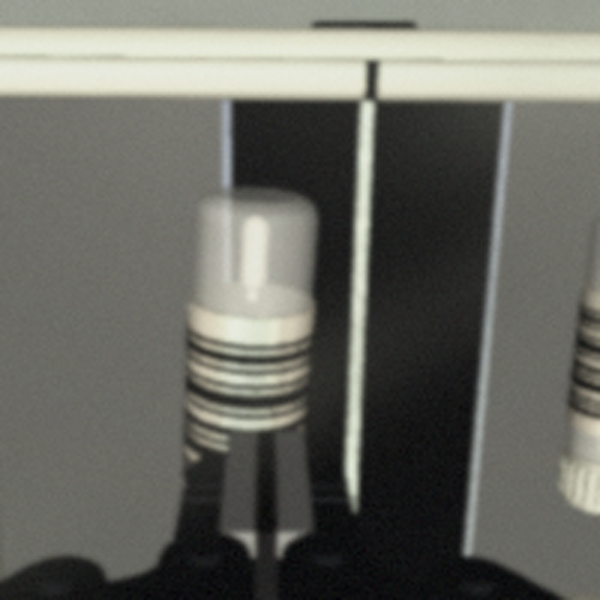

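```bash
cat >> h.py <<'E'
def ana(fn,items,ox=165,oy=95,k=3):
    f=dict(np.load(fn))
    P=lambda x,y,z: w(f,ox+(x+.5)/k-.5,oy+(y+.5)/k-.5,z)
    for n,a,b,z in items:
        A=P(*a,z);B=P(*b,z);d=A-B;print(n,np.round(rel(A),4),np.round(rel(B),4),'skew',(np.arctan2(d[1],d[0])-YL).round(4))
E
python3 - <<'E'
from h import *
ana("wrist3.npz",[("line",(368,100),(352,500),.028),("tube",(258.5,220),(248,400),.041),("L",(199,220),(188,400),.041),("R",(318,220),(308,400),.041),("tip",(259,192),(248,400),.041)])
E
```

```text
line [ 0.059  -0.0002] [-0.0338 -0.0001] skew -0.0006
tube [0.0363 0.0223] [-0.0026  0.0244] skew -0.055
L [0.0363 0.0341] [-0.0026  0.0372] skew -0.0782
R [0.0364 0.0104] [-0.0025  0.0116] skew -0.0316
tip [0.0419 0.0222] [-0.0026  0.0244] skew -0.0499
```

```bash
python3 - <<'E'
from plant import robot
from h import *
s=robot.sense(); p=s["tcp_pos"]
robot.move_straight([p[0]-.03,p[1],0.22],vel=0.2)
f=robot.grab_frame("wrist"); np.savez("wrist4.npz",**f)
for y in(YL,YL+np.pi,YL-np.pi): print(y,robot.inverse_kinematics(W(-.006,.025,.075),[np.pi,0,y]))
print(robot.sense()["t"],robot.sense()["joint_pos"])
print(px(f,W(-.006,.0245,.041)))
u,v=px(f,W(-.006,.0245,.041)).astype(int)
crop(f,"pics/w4c.png",u-70,v-60,u+70,v+60,5); print(u-70,v-60)
E
```

```text
0.1145 [ 0.36067473  0.67985507 -0.81462967  1.84330769  0.62577343  0.89598214
 -0.63842185]
3.256092653589793 [-0.82737718  0.69270714  0.87014695  1.9133393  -0.69414546  0.86809928
 -2.62132568]
-3.027092653589793 [-0.82737718  0.69270714  0.87014695  1.9133393  -0.69414546  0.86809928
 -2.62132568]
11.35 [ 0.24086749  0.37208136 -0.59241177  1.80372355  0.2370772   1.04002822
 -1.89237582]
[252.7010337  152.70728031]
182 92
```

View pics/w4c.png

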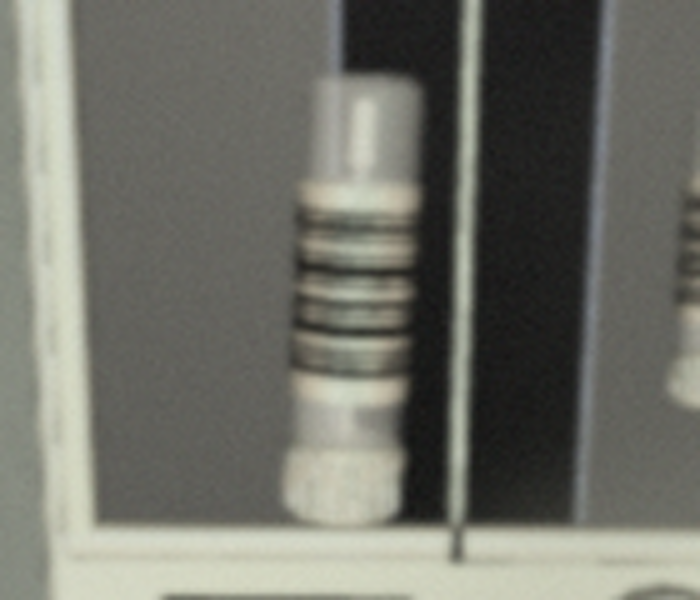

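```bash
python3 - <<'E'
from h import *
ana("wrist4.npz",[("line",(470,20),(456,525),.028),("tube",(367,78),(342,520),.041),("body",(367,150),(344,480),.041),("lip",(97,520),(450,527),.028)],182,92,5)
E
```

```text
line [0.0529 0.0004] [-0.0596  0.0005] skew -0.0009
tube [0.041  0.0223] [-0.0546  0.0273] skew -0.0523
body [0.0266 0.0222] [-0.0452  0.0269] skew -0.065
lip [-0.0588  0.0854] [-0.0601  0.0019] skew 1.5553
```

```bash
cat >> h.py <<'E'
def stroke2(robot,a,s,ds,y0,y1,N=2.0,da=0.,zs=0.072,zmin=.046):
    """two-finger: jaws along tube. y0,y1 skew rel to line"""
    sg=-1; p=W(a,s-sg*ds/4,0)
    robot.move_straight(p[:2]+[zs],vel=0.12,attitude=[np.pi,0,YL+y0])
    f0=robot.sense()["wrist_force"]
    c=robot.move_straight(p[:2]+[zmin],vel=0.012,contact_N=N)
    s1=robot.sense(); z=s1["tcp_pos"][2]
    if not c: print("no contact"); return
    q=W(a+da,s-sg*ds/4+sg*ds,z)
    robot.move_straight(q,vel=0.03,attitude=[np.pi,0,YL+y1])
    s2=robot.sense()
    robot.move_straight(q[:2]+[z+0.012],vel=0.06)
    print("z",z.round(4),"f1",(s1["wrist_force"]-f0).round(2),"f2",(s2["wrist_force"]-f0).round(2),s2["tcp_pos"].round(4),"t",robot.sense()["t"])
E
python3 - <<'E'
from plant import robot
from h import *
robot.goto(W(-.0065,.0245+.006,.1),[np.pi,0,YL-.05]); robot.grip(0.6)
print(robot.sense()["t"],robot.sense()["opening"])
stroke2(robot,-.0065,.0247,.024,-.05,.01,da=-.0005)
p=robot.sense()["tcp_pos"]
f=robot.grab_frame("wrist"); np.savez("wrist5.npz",**f); cv2.imwrite("pics/w5.png",f["image"][:,:,::-1])
print(robot.sense()["t"])
E
```

```text
13.0167 0.5982178304008571
z 0.0617 f1 [ 0.93 -0.17  3.32] f2 [ 1.05 -1.14  3.87] [0.5886 0.0702 0.0617] t 15.75
15.8
```

View pics/w5.png

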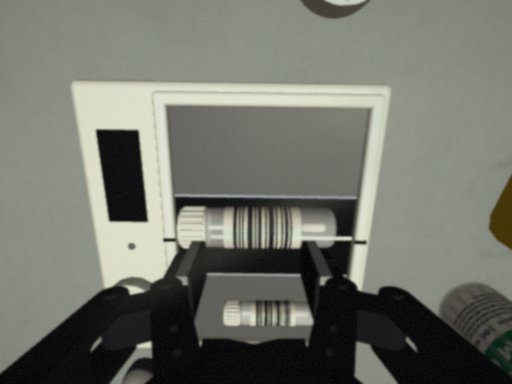

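```bash
python3 - <<'E'
from h import *
f=dict(np.load("wrist5.npz")); crop(f,"pics/w5c.png",155,185,375,285,3.6)
E
```

```text
(no output)
```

View pics/w5c.png

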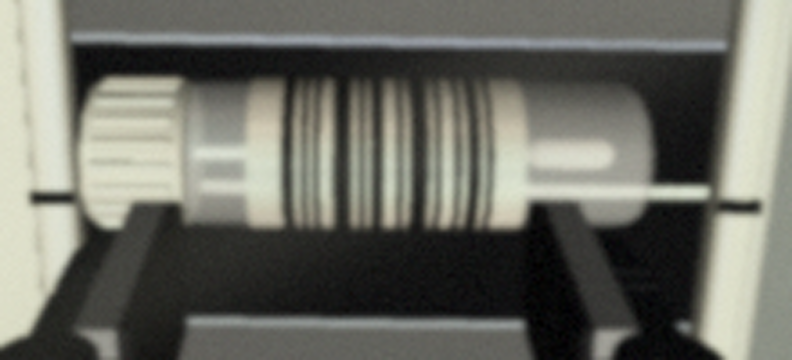

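```bash
python3 - <<'E'
from h import *
ana("wrist5.npz",[("line vis",(705,193),(660,192.5),.028),("notch",(740,206),(52,197),.034),("body",(510,156.5),(270,154),.041),("full",(625,158),(130,151.5),.041),("ends",(655,158),(79,151),.041),("win far",(720,46),(80,38),.028),("near",(520,323),(190,320),.028)],155,185,3.6)
E
```

```text
line vis [ 0.0592 -0.0005] [ 0.0506 -0.0004] skew -0.0021
notch [ 0.0637 -0.0002] [-0.0629  0.0003] skew -0.0043
body [0.0196 0.0122] [-0.0222  0.0123] skew -0.0012
full [0.0396 0.0121] [-0.0465  0.0125] skew -0.0041
ends [0.0448 0.0122] [-0.0553  0.0125] skew -0.0031
win far [0.0587 0.0287] [-0.0573  0.0291] skew -0.003
near [ 0.0257 -0.029 ] [-0.0396 -0.029 ] skew -0.0003
```

```bash
python3 - <<'E'
from plant import robot
from h import *
stroke2(robot,-.006,.0123,.0246,-.001,0.0)
f=robot.grab_frame("wrist"); np.savez("wrist6.npz",**f)
crop(f,"pics/w6c.png",155,185,375,285,3.6)
E
```

```text
z 0.0617 f1 [-0.63  0.03  3.38] f2 [1.05 0.9  3.83] [0.591  0.0575 0.0617] t 18.4167
```

View pics/w6c.png

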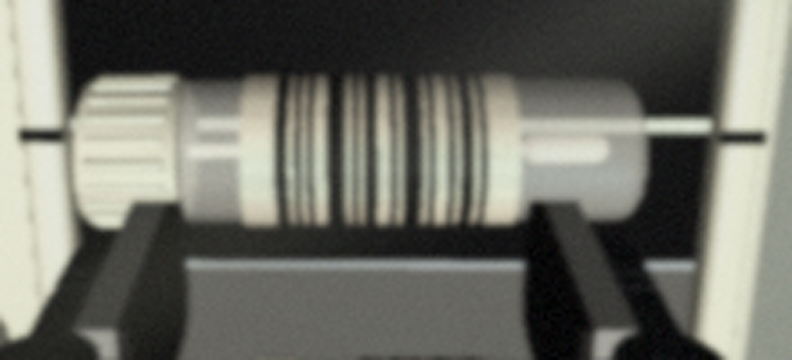

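```bash
python3 - <<'E'
from h import *
ana("wrist6.npz",[("line vis",(710,126),(655,125),.028),("notch",(740,137),(42,134),.034),("body",(505,150.5),(260,150),.041),("full",(615,151),(125,149.5),.041),("near",(690,267),(190,264),.028)],155,185,3.6)
E
```

```text
line vis [ 0.0596 -0.0003] [ 0.0494 -0.0001] skew -0.0194
notch [ 0.063  -0.0001] [-0.0627  0.0005] skew -0.0046
body [0.0197 0.0002] [-0.0229  0.0003] skew -0.0022
full [0.0388 0.0001] [-0.0463  0.0004] skew -0.0033
near [ 0.0587 -0.0297] [-0.0384 -0.0291] skew -0.0067
```

```bash
python3 - <<'E'
from plant import robot
from h import *
K=[.5118,.0056]; print(rel(K))
p=robot.sense()["tcp_pos"]
robot.move_straight([p[0],p[1],.14],vel=.15)
robot.grip(0.0)
robot.goto(K+[.12],[np.pi,0,YL-np.pi/2])
f=robot.grab_frame("wrist"); np.savez("wrist7.npz",**f); cv2.imwrite("pics/w7.png",f["image"][:,:,::-1])
robot.move_straight(K+[.064],vel=.1)
robot.sleep(.2)
f0=robot.sense()["wrist_force"][2]
c=robot.move_straight(K+[.0535],vel=.012,contact_N=7)
s=robot.sense(); print(c,s["tcp_pos"],s["wrist_force"][2]-f0,s["t"])
robot.sleep(.3); s=robot.sense(); print(s["tcp_pos"],s["wrist_force"][2]-f0)
g=robot.grab_frame("side"); np.savez("side7.npz",**g); crop(g,"pics/s7.png",170,170,300,270,6)
E
```

```text
(np.float64(-0.09044305505588686), np.float64(-0.04858501612799779))
True [0.51191335 0.00557578 0.05507464] 5.503264323555224 22.4833
[0.51193016 0.00558464 0.05506766] 5.3702007345694796
```

View pics/s7.png

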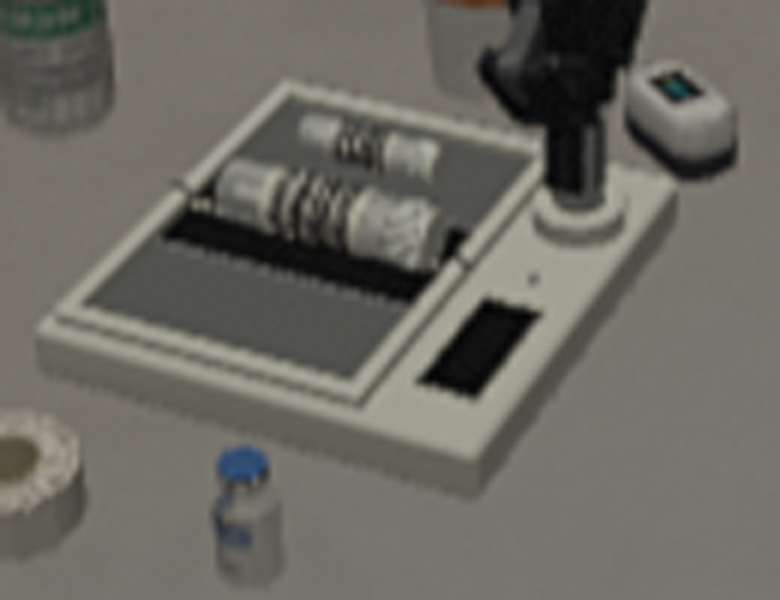

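View pics/w7.png

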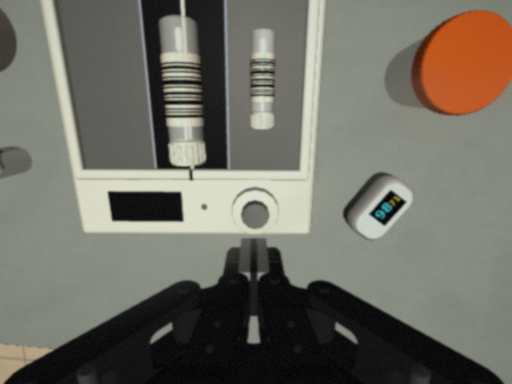

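```bash
python3 - <<'E'
from plant import robot
from h import *
p=robot.sense()["tcp_pos"]
c=robot.move_straight([p[0],p[1],.0535],vel=.01,contact_N=8)
s=robot.sense(); print(c,s["tcp_pos"],s["wrist_force"])
robot.sleep(.3)
robot.move_straight([p[0],p[1],.12],vel=.08)
robot.move_straight([p[0]-.03,p[1]+.05,.24],vel=.2)
robot.sleep(.3)
f=robot.grab_frame("wrist"); np.savez("wrist8.npz",**f); cv2.imwrite("pics/w8.png",f["image"][:,:,::-1])
u,v=px(f,W(-.02,0,.041)).astype(int); print(u-85,v-75); crop(f,"pics/w8c.png",u-85,max(v-75,0),u+85,v+75,4)
print(robot.sense()["t"],robot.sense()["wrist_force"])
E
```

```text
True [0.51194961 0.00559808 0.05502864] [-1.19935234  0.26723211  8.45514029]
171 15
25.475 [-0.29698663  0.91992697 -0.56385658]
```

View pics/w8c.png

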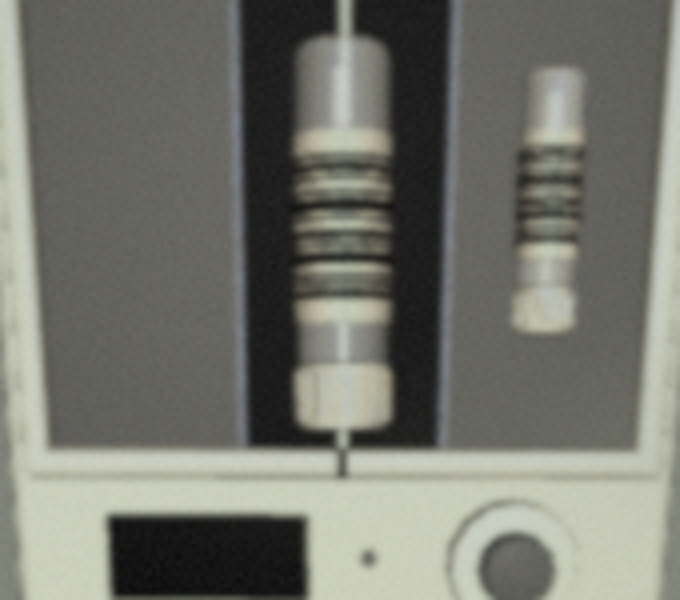

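```bash
python3 - <<'E'
from plant import robot
robot.close_job()
E
```

```text
the job is handed in; nothing more can be done
```

The larger tube now lies along the scan line, and the key was pressed right down and released afterwards. I handed the job in at about 25.5 s of the 58 s limit.

- **Rolling:** It took five light strokes, with readings of about 3.5–7 N on the tool. The first three used the shut fingertips. They left the tube about 3° off parallel, and turning the shut tip did not correct that. For the last two I spread the fingers along the tube, which straightened it.
- **Tube position:** After the last stroke I measured the tube's axis within about 0.5 mm of the line and within 0.3° of parallel. The picture taken after the key press still shows it lying along the line.
- **Key:** With the tube left free, the tip went down 4.9 mm. A further push stopped straight away, with the force rising to about 9 N, so the key was at its stop. After release the wrist force was back to about zero, and the key looked up in the last picture. I saw no sign on the reader itself that it had read the label.
- **Surroundings:** The small tube looked unmoved and the hand stayed clear of the other items. I did not re-measure the small tube or the bystanders at the end.

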